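Open the filter cover of the jeweller's bench dust collector

ROBOT

A 6-joint arm with a two-finger parallel gripper is mounted at the origin on the work surface. World frame = base frame: x ahead of the robot, y to its left, z up, the work surface at z = 0. Lengths are in m, angles in rad, forces in N, time in s.
With the tool pointing down it reaches from about 0.35 to 0.85 m from the base axis. Payload 8.1 kg.
Tool frame: the origin (TCP) lies on the centre line of the jaws, within the pads' length; the fingertips stand 11 mm ahead of it and the grasp point (between the pads) lies 8 mm behind it (tip_reach is the z of the fingertips in the tool frame, in m); z points along the fingers, y is the direction in which the jaws open and shut (so a half turn about z gives the same grasp; the last joint's range is limited). The gripper opens to 93 mm and grips with 3 to 60 N. Pads are 15 mm wide; open, the fingers measure 128 mm over their backs; the gripper's body (75 mm by 188 mm) begins 65 mm behind the grasp point.
Start: joints at [1.128, 0.13, 1.488, -0, 1.523, -0.085], TCP at [0.21, 0.562, 0.23] pointing down, gripper open.
Joint ranges: [-2.96, 2.96], [-0.89, 2.26], [0.02, 2.5], [-1.34, 4.48], [0, 2.73], [-2.66, 2.66]. Speed limits (rad/s): [2.39, 2.39, 2.79, 3.14, 3.14, 3.14].

INTERFACE

Orientations are given as a rotation vector (axis times angle).
In Python, from plant import read_state, read_camera, camera_params, close_job, silhouettes, tip_of, tip_reach gives the robot as it stands.
- The arm moves only by the shell command python3 -m creep 'ROWS' [FORCE]. ROWS is JSON, a list of rows, each a list of 5 numbers: the shift along the tool's x, y, z in m, then the turn about the tool's z in rad, then the closure in counts, from 0 (fully open) to 255 (shut). In form: [[dx, dy, dz, twist, gripper], ...]. A call has 1 to 12 rows; each row shifts and turns the commanded pose from where the row before left it, along the tool's axes as they then stand; what a row does not reach is not made up. A row lasts 1/12 s, in which the tool goes at most 41.7 mm and 7.16 degrees, less where a joint would pass 70% of its speed; a pose out of reach is approached as far as the arm can. A call is refused whole if a number of a shift passes 0.0417 or a number of a turn 0.125, either way. A call with a gripper value outside its range is refused whole. The fingers move at their own pace and stop on an object; FORCE is the grip in N (left out, the last holds). Time passes only in rows, so rows that do not move let the fingers close. It gives the time, the measured TCP pose, the force and the opening at its end, in the units of the state.
- read_state(): the state, without advancing time (a new reading comes with each control period).
- read_camera(name): name is "side" or "top"; returns the picture (420x560x3 uint8, red, green, blue); there is no depth.
- camera_params(name): a dict with "fov_y" (degrees; the focal length in pixels is half the picture's height over the tangent of half this angle, whatever the lens; pixels are square), "cx", "cy" (the principal point, pixels), "k1" (the pictures are not rectified: a ray, as slopes to the right and down, at radius r is drawn at 1 + k1 r^2 times it, then the intrinsics apply), "position" and "rotation" of the camera in the world. Camera axes: x right, y down, z forward; pixel columns grow to the right and rows downward; lengths in m; the calibration is good to about 2 mm. A picture is of the moment at which its call begins. camera_params takes no time and is no camera call.
- close_job(): hands the job in, once; it reports no verdict.
Trained networks look in the newest picture that a camera, given by its name, has taken for a name from the list of things; names that differ only in an ending like _2 or _b are one class to them, and where a whole thing is asked for, a point or a joint stands for the part that bears it (a point fixed in the world has none). Each returns a list of dicts, best first, with "confidence" (0 to 1); they miss things now and then, are a little off and sometimes report something else, mostly with a low value. They report only what shows in the picture. A call takes as long as a camera call. They do not tell look-alikes from the thing itself.
- silhouettes(camera, query): "region" (420x560 bool, what is visible of it) and "pixel" ([column, row] in pixels, amid what is visible of it).
- tip_of(camera, query): "pixel" ([column, row] in pixels: a listed point, or the origin of a listed thing).
The state is a dict: "t": time; "q": joint angles; "dq": joint speeds; "joint_torque": joint torques, N m; "tool_pos": TCP position; "orientation": TCP orientation; "force": force on the tool from outside, world axes, zero at the start; "wrist_torque": the same for the moment, N m; "opening": finger opening in m.
Only numpy, scipy, OpenCV 4.12 (cv2) and the standard library are available. Lean on these libraries where they do the work, as an engineer would, in place of code of your own. Each camera call takes 0.05 s, during which the arm holds its last target.

TASK

Open the filter of the small dust collector on the jeweller's bench so that the metal dust can be recovered: press its snap tab down until the slatted cover springs loose, then push the cover back along the guide ribs, off its seat, until the filter beneath is completely uncovered and the cover lies flat on the rear deck, not hanging over the back edge. Use only the fingertips, from outside: do not grasp or lift the cover, and leave the other things on and around the collector where they are.

Things in the scene. Friction and masses are not known exactly. Their poses are not given: they have to be found in the camera images.
- collector: Low white dust collector, fixed; 335 long (x), 185 wide (y). Origin: on the bench under the middle of the filter seat; z up; +x runs from the tab end along the guide ribs to the rear deck, the way the cover slides off. Flat deck 95 mm above the bench, from x = -62 to its back edge at x = +195 mm; ahead of it an intake apron slopes down to x = -140, at least 20 mm below the deck.
- filter (a point): Centre of the filter opening, level with the deck, at x = +2, y = 0 of the collector: x -38 to +42, y -42 to +42 mm, a pleated white filter just below the deck.
- deck_end (a point): Middle of the deck's back edge (collector x = +195, y = 0), level with the deck. Guide ribs 6 mm high run along the deck, inner faces at y = +-57.7 mm; along the seat (x -62 to +55) they have lips over the cover's flanges, tops 9 mm above the deck, inner edges at y = +-47. On the left strip (y 64 to 115) are a switch, a knob and small things up to 46 mm high.
- cover: Loose grey slatted filter cover, 110 (x) x 112 (y) x 18 mm, 0.1 kg. Origin: centre of its underside; axes as the collector's. Latched it is at collector x = 0; let go by the tab it springs about 10 mm to +x and stays there, held down by the lips over its side flanges, and slides with 1 to 2 N. The filter is uncovered from x = 100 mm on; it hangs over the back edge from x = 140 mm on.
- cover_end (a point): Middle of the cover's upright end face on the tab side (the face to push): face 90 mm wide, from 1 to 18 mm above the cover's underside; the point is 13 mm above the underside, 55 mm from the cover's origin to -x. In front of this face, between the lips, nothing stands higher than 5 mm above the deck.
- tab_pad (a point): Centre of the top of the snap tab's thumb pad: grey ridged plate, 35 (x) x 36 (y) mm, sticking out beyond the cover's end over the apron, at x -99 to -64 of the collector, top 2 mm above the deck. At least 8 mm stay free below it when fully pressed. The point moves with the tab.
- tab (a joint): Snap tab, slides straight down against a spring: 0 up, 0.008 m fully pressed. About 2.5 N to start, 6 N at the bottom, up to 5 N more while it holds the cover. Its tooth frees the cover at about 0.004 m; press it beyond 0.006 m. It rises again when let go and does not catch the cover a second time.
- ring: Bystander, leave alone: steel finger ring, 25 mm across, 6 mm high, lying on the collector's control strip. Origin: centre of its underside.
- ring_cone: Bystander, leave alone: brass ring cone, 32 mm foot, 46 mm high, on the rear of the control strip. Origin: centre of its underside.
- jar: Bystander, leave alone: amber jar, 56 mm across, 62 mm high, on the bench right of the collector. Origin: centre of its underside.
- ring_clamp: Bystander, leave alone: wooden ring clamp, 135 x 24 x 24 mm, lying left of the collector. Origin: centre of its underside.
- flux_bottle: Bystander, leave alone: white bottle, 52 mm across, 125 mm high, on the bench towards the robot's right. Origin: centre of its underside.
- wax: Bystander, leave alone: blue U-shaped wax block, 56 x 42 x 24 mm, on the bench at the left. Origin: centre of its underside.
There are look-alikes about, which are no part of the job. Several things have the shape of the cover; the one meant has the colours described above.

How it is judged:
By the outcome, as a careful person would: the job done as asked, in the order asked, and still so for the second after the job is handed in, with the robot touching nothing.
It also fails if it takes over 42 s, if anything falls off the work surface, if the arm or the gripper's body presses on something with over 40 N, if the wrist force passes 120 N, or if a joint passes its speed limit or range.

## Working session

There is one attempt and no reset: what is moved stays moved. The work goes in short steps, Python scripts to look and compute and a shell command to move; the robot and the scene stay as the last step left them, time stands still between calls to the robot, and variables do not carry over. Pictures are saved under pics/ and viewed, and the job is handed in when it is done.

```bash
ls; mkdir -p pics
python3 - <<'E'
from plant import *
import cv2
s=read_state();print(s)
for n in("side","top"):
    im=read_camera(n);cv2.imwrite(f"pics/{n}0.png",im[:,:,::-1]);print(n,camera_params(n))
print(tip_reach)
E
```

```text
pics
{'t': 0.0, 'q': array([ 1.12762824e+00,  1.31185248e-01,  1.48927206e+00,  5.08469305e-06,
        1.52299605e+00, -8.53859531e-02]), 'dq': array([ 0.00108027, -0.00208397, -0.00089099,  0.00073027, -0.00031484,
       -0.00246836]), 'joint_torque': array([-6.00241510e-04, -5.59868217e+01, -4.91742504e+01,  7.64987734e-02,
        3.67096276e-02, -1.94324753e-04]), 'tool_pos': array([0.20985151, 0.56151862, 0.22857701]), 'orientation': array([-5.58922918e-01, -3.09097351e+00,  2.81877982e-03]), 'force': array([0.10237981, 0.29494664, 0.45837837]), 'wrist_torque': array([-0.04549218,  0.03641795, -0.00461963]), 'opening': 0.09314997065752076}
side {'fov_y': 43.760454528040654, 'cx': 279.6180110261936, 'cy': 217.253433984599, 'k1': -0.20410194450631178, 'position': array([ 0.22024853, -0.99398272,  0.68398143]), 'rotation': array([-2.08213792,  0.30499704, -0.17903711])}
top {'fov_y': 45.72501402008793, 'cx': 281.3730630745698, 'cy': 208.38660312756605, 'k1': -0.08924234329044424, 'position': array([ 0.42668481, -0.05366655,  1.27520067]), 'rotation': array([-2.20073713,  2.16862806, -0.07871352])}
0.011
```

View pics/side0.png

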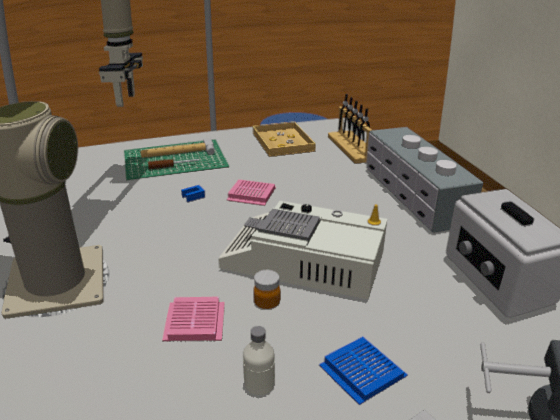

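View pics/top0.png

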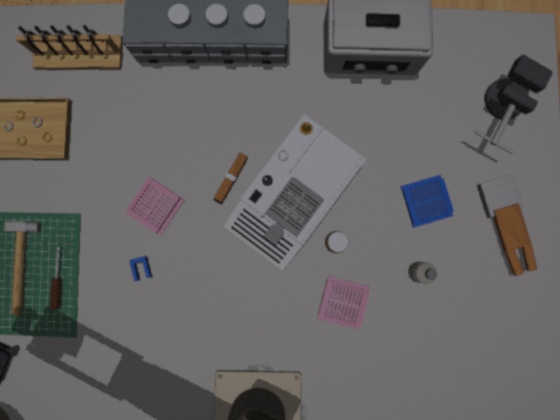

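The cover candidates in the top view are the grey one on the white collector (295,205), pink (154,206), pink (344,302) and blue (428,201). The grey one on the collector is the one described. Next I'll check it close up and measure.

```bash
cat > h.py <<'E'
import numpy as np, cv2
from scipy.optimize import least_squares
from scipy.spatial.transform import Rotation as R
from plant import *
P={n:camera_params(n) for n in("side","top")}
def proj(n,X):
    p=P[n];f=210/np.tan(np.radians(p["fov_y"]/2))
    X=np.atleast_2d(X)
    c=(X-p["position"])@R.from_rotvec(p["rotation"]).as_matrix()
    s=c[:,:2]/c[:,2:];r2=(s**2).sum(1,keepdims=True)
    return s*(1+p["k1"]*r2)*f+[p["cx"],p["cy"]]
def tri(a,b):
    return least_squares(lambda X:np.r_[(proj("side",X)[0]-a),(proj("top",X)[0]-b)],[.5,0,.1])
def onz(n,px,z):
    s=least_squares(lambda X:proj(n,[X[0],X[1],z])[0]-px,[.5,0]).x
    return np.r_[s,z]
E
python3 - <<'E'
from h import *
im={n:read_camera(n) for n in P}
for q in("tab_pad","cover_end","cover","filter","deck_end","collector","ring","ring_cone","jar","ring_clamp"):
    d={n:tip_of(n,q) for n in P}
    for n in P: print(q,n,[(np.round(x["pixel"],1).tolist(),round(x["confidence"],2)) for x in d[n][:5]])
    if q!="cover" and d["side"] and d["top"]:
        r=tri(d["side"][0]["pixel"],d["top"][0]["pixel"]);print("   ",r.x.round(4),"res",r.fun.round(1))
a=cv2.resize(im["top"][105:280,210:380],None,fx=3.4,fy=3.4,interpolation=cv2.INTER_CUBIC)
cv2.imwrite("pics/crop_top.png",a[:,:,::-1])
a=cv2.resize(im["side"][190:300,210:400],None,fx=4,fy=4,interpolation=cv2.INTER_CUBIC)
cv2.imwrite("pics/crop_side.png",a[:,:,::-1])
E
```

```text
tab_pad side [([252.6, 221.1], 0.58)]
tab_pad top [([272.9, 235.8], 0.5)]
    [ 0.4478 -0.0344  0.0991] res [-0.6  0.   0.1 -0.6]
cover_end side [([271.0, 193.2], 0.97), ([341.3, 345.6], 0.9), ([194.0, 334.6], 0.79), ([266.5, 220.6], 0.67)]
cover_end top [([408.1, 205.0], 0.79), ([279.9, 222.9], 0.7), ([164.7, 188.9], 0.61), ([368.5, 307.3], 0.57)]
    [ 0.4561 -0.2885  0.2981] res [21.9 -1.9 -7.7 25.9]
cover side [([364.1, 373.5], 0.96), ([292.6, 231.2], 0.77), ([252.5, 194.3], 0.61), ([190.7, 319.8], 0.6), ([266.3, 300.0], 0.47)]
cover top [([291.7, 204.6], 0.93), ([427.1, 202.0], 0.79), ([154.0, 204.1], 0.75), ([342.2, 300.0], 0.64)]
filter side [([288.0, 228.4], 0.83)]
filter top [([294.8, 203.0], 0.93)]
    [ 0.5197 -0.0833  0.0971] res [ 2.1 -0.2 -0.6  2.2]
deck_end side [([376.9, 244.1], 0.91)]
deck_end top [([341.8, 143.7], 0.79)]
    [ 0.6703 -0.1961  0.0986] res [-0.4  0.1  0.2 -0.5]
collector side [([289.6, 267.8], 0.95)]
collector top [([294.9, 211.5], 0.65)]
    [ 0.5151 -0.0889 -0.0029] res [-1.3  0.1  0.4 -1.5]
ring side [([335.1, 214.4], 0.51)]
ring top [([282.3, 154.0], 0.54)]
    [ 0.6395 -0.0524  0.0952] res [ 1.2 -0.2 -0.4  1.2]
ring_cone side [([374.2, 223.6], 0.69)]
ring_cone top [([306.9, 129.7], 0.51)]
    [ 0.7045 -0.1124  0.0936] res [-0.6  0.1  0.2 -0.6]
jar side [([268.9, 298.5], 0.69), ([258.8, 382.6], 0.51)]
jar top [([334.9, 243.2], 0.72), ([233.2, 179.8], 0.59)]
    [ 0.4371 -0.1919  0.0073] res [-1.9  0.1  0.6 -2.3]
ring_clamp side []
ring_clamp top [([230.4, 180.1], 0.63)]
```

View pics/crop_top.png

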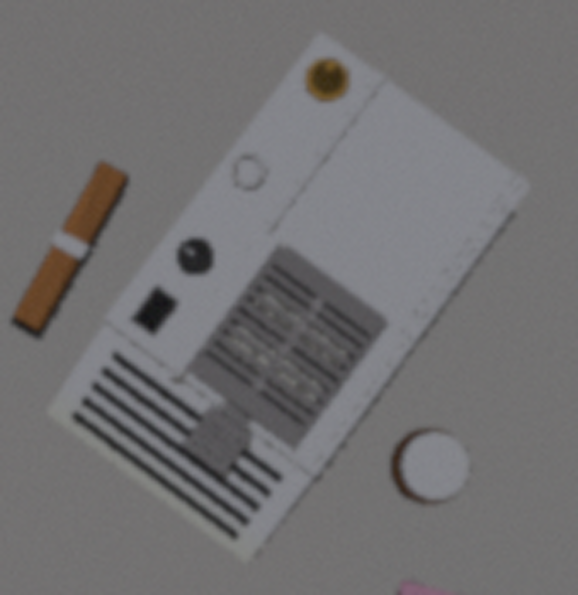

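View pics/crop_side.png

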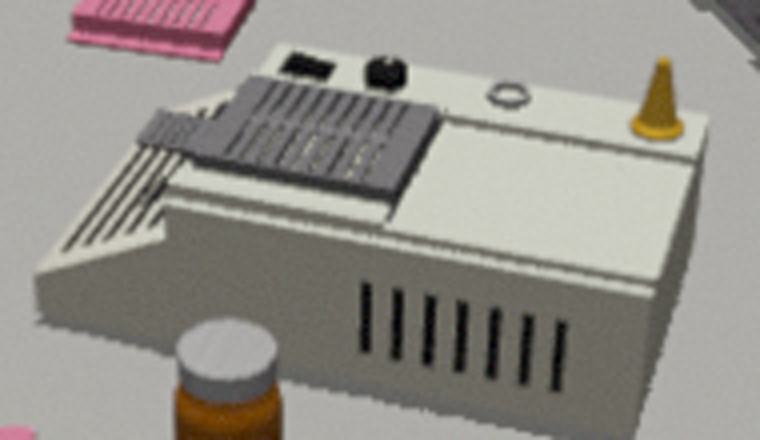

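The crops confirm it: the grey slatted cover sits on the white collector at top pixel (295,205), with the grey tab at (273,236) and the side-view tab at (253,221). Next is fitting the collector frame.

```bash
cat >> h.py <<'E'
def fitframe(obs,sig=None):
    # obs: list of (cam,local xyz, pixel)
    def f(v):
        c,s=np.cos(v[3]),np.sin(v[3]);M=np.array([[c,-s,0],[s,c,0],[0,0,1]])
        return np.concatenate([proj(n,M@np.array(l)+v[:3])[0]-p for n,l,p in obs])
    return least_squares(f,[.515,-.09,0,-.6],loss="soft_l1")
E
python3 - <<'E'
from h import *
o=[]
L={"tab_pad":(-.0815,0,.097),"ce":(-.055,0,.108),"filter":(.002,0,.095),"de":(.195,0,.095),"o":(0,0,0)}
px={"tab_pad":((252.6,221.1),(272.9,235.8)),"ce":((266.5,220.6),(279.9,222.9)),"filter":((288,228.4),(294.8,203)),"de":((376.9,244.1),(341.8,143.7)),"o":((289.6,267.8),(294.9,211.5))}
for k in L:
    o+=[("side",L[k],px[k][0]),("top",L[k],px[k][1])]
o+=[("top",(.195,-.070,.095),(365.3,159.4)),("top",(.195,.115,.095),(304.1,114.7)),
("side",(.195,-.070,.095),(210+655/4,190+292/4)),("side",(.195,.115,.095),(210+707/4,190+115/4))]
r=fitframe(o);print(r.x, np.degrees(r.x[3]));print(r.fun.reshape(-1,2).round(1))
v=r.x;c,s=np.cos(v[3]),np.sin(v[3]);u=np.array([c,s,0]);
for k in L: print(k,(u*L[k][0]+v[:3]+[0,0,L[k][2]]).round(4))
S=read_state();M=R.from_rotvec(S["orientation"]).as_matrix();print(S["t"],S["tool_pos"],M.round(4))
print(M[:,0]@u, np.degrees(np.arctan2(M[1,0],M[0,0])))
E
```

```text
[ 0.51549263 -0.08308337  0.00115995 -0.62317587] -35.70534749149314
[[ 0.2  0.6]
 [ 0.7 -1.2]
 [-2.4 -1.2]
 [ 0.3  2.5]
 [ 1.   0.6]
 [-0.3  3.3]
 [ 1.1  1. ]
 [ 0.4 -1.7]
 [-1.9 -2.9]
 [-1.8 -1.7]
 [ 0.4 -0.2]
 [-0.4 -0.7]
 [-1.8  0.7]
 [-0.1 -0.4]]
tab_pad [ 0.4493 -0.0355  0.0982]
ce [ 0.4708 -0.051   0.1092]
filter [ 0.5171 -0.0843  0.0962]
de [ 0.6738 -0.1969  0.0962]
o [ 0.5155 -0.0831  0.0012]
1.2 [0.21011466 0.56199918 0.22962315] [[-9.367e-01  3.502e-01 -0.000e+00]
 [ 3.502e-01  9.367e-01 -1.000e-04]
 [-0.000e+00 -1.000e-04 -1.000e+00]]
-0.9649916678889262 159.50007687542507
```

```bash
python3 -m creep '[[0,0,0,0.09,255],[0,0,0,0.09,255],[0,0,0,0.085,255],[-0.034,-0.0216,0,0,255],[-0.034,-0.0216,0,0,255],[-0.034,-0.0216,0,0,255],[-0.034,-0.0216,0,0,255],[-0.034,-0.0216,0,0,255],[-0.034,-0.0216,0,0,255],[-0.034,-0.0216,0,0,255],[-0.034,-0.0216,0,0,255],[-0.034,-0.0216,0,0,255]]' 20
python3 -m creep '[[-0.034,-0.0216,0,0,255],[-0.034,-0.0216,0,0,255],[-0.034,-0.0216,0,0,255],[-0.034,-0.0216,0,0,255],[-0.034,-0.0216,0,0,255],[-0.034,-0.0216,0,0,255],[-0.034,-0.0216,0,0,255],[0,0,0,0,255],[0,0,0,0,255]]'
cat >> h.py <<'E'
F=np.array([.51549,-.08308,.00116]);YAW=-.62318
u=np.array([np.cos(YAW),np.sin(YAW),0]);w=np.array([-u[1],u[0],0])
def loc():
    S=read_state();M=R.from_rotvec(S["orientation"]).as_matrix();d=S["tool_pos"]-F
    print("t",S["t"],"TCP in collector mm x,y,z",(1e3*np.array([d@u,d@w,d[2]])).round(1),"tip above deck",round(1e3*(d[2]-.106),1),"yaw err deg",round(np.degrees(np.arctan2(M[1,0],M[0,0])-YAW-np.pi),2),"F",S["force"].round(1),"op",round(S["opening"],4))
E
python3 -c "
from h import *
loc()"
```

```text
t: 2.2
tool_pos: [0.3455, 0.2239, 0.2299]
orientation: [0.962, 2.99, 0.001]
force: [1.1, 0.8, 0.1]
opening: 0.0177
t: 2.95
tool_pos: [0.4505, -0.0379, 0.2295]
orientation: [-0.969, -2.988, 0.0]
force: [-0.0, 1.1, -0.1]
opening: 0.0002
t 2.95 TCP in collector mm x,y,z [-79.1  -1.2 228.3] tip above deck 122.3 yaw err deg -0.23 F [-0.   1.1 -0.1] op 0.0002
```

```bash
python3 -m creep '[[0.004,0.001,0.035,0,255],[0,0,0.035,0,255],[0,0,0.033,0,255],[0,0,0,0,255],[0,0,0,0,255]]'
python3 - <<'E'
from h import *
loc()
for n,(r0,r1,c0,c1) in {"side":(150,270,200,400),"top":(150,270,210,360)}.items():
    im=read_camera(n)[r0:r1,c0:c1]
    cv2.imwrite(f"pics/{n}1.png",cv2.resize(im,None,fx=4,fy=4,interpolation=cv2.INTER_CUBIC)[:,:,::-1])
S=read_state();M=R.from_rotvec(S["orientation"]).as_matrix()
t=S["tool_pos"]+M[:,2]*.011
print(proj("side",t),proj("side",t-[0,0,.019]))
E
```

```text
t: 3.37
tool_pos: [0.4459, -0.0314, 0.1255]
orientation: [-0.959, -2.987, 0.0]
force: [-0.2, -0.1, 0.2]
opening: 0.0003
t 3.3667 TCP in collector mm x,y,z [-86.6   1.3 124.4] tip above deck 18.4 yaw err deg 0.11 F [-0.2 -0.1  0.2] op 0.0003
[[252.04224974 213.18206977]] [[252.24758801 220.69203547]]
```

View pics/side1.png

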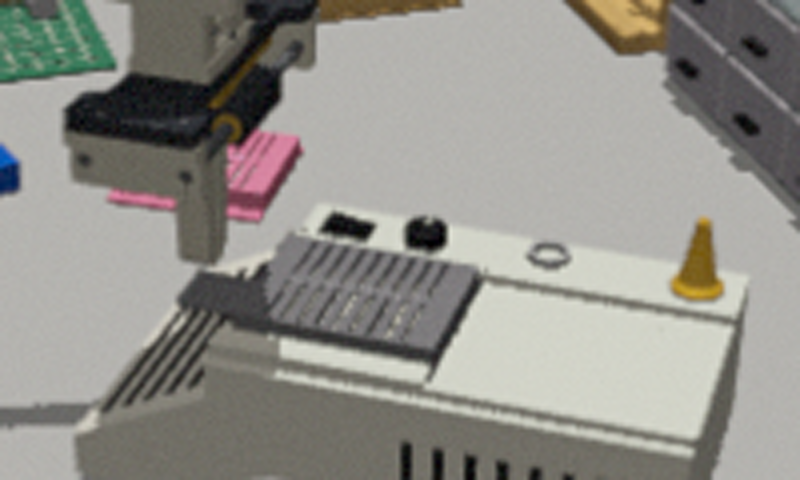

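View pics/top1.png

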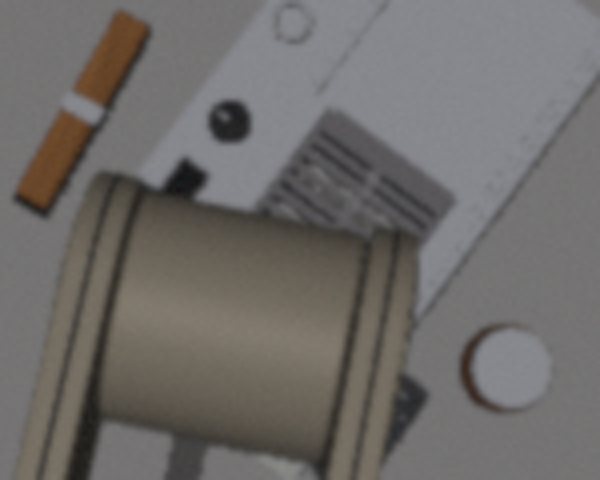

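```bash
python3 -m creep '[[-0.003,-0.001,0.012,0,255],[0,0,0.002,0,255],[0,0,0,0,255]]'; python3 -m creep '[[0,0,0.002,0,255],[0,0,0.002,0,255],[0,0,0,0,255]]'; python3 -c "
from h import *
loc()"
```

```text
t: 3.72
tool_pos: [0.4504, -0.0354, 0.1141]
orientation: [0.962, 2.989, 0.0]
force: [-1.5, -0.5, 0.4]
opening: 0.0005
t: 3.97
tool_pos: [0.4498, -0.0354, 0.109]
orientation: [0.962, 2.99, 0.0]
force: [-0.4, 0.8, -0.2]
opening: 0.0006
t 3.9667 TCP in collector mm x,y,z [-81.2   0.3 107.8] tip above deck 1.8 yaw err deg 0.02 F [-0.4  0.8 -0.2] op 0.0006
```

```bash
python3 -m creep '[[0,0,0.002,0,255],[0,0,0,0,255]]'; python3 -m creep '[[0,0,0.002,0,255],[0,0,0,0,255]]';python3 -m creep '[[0,0,0.002,0,255],[0,0,0,0,255]]'
```

```text
t: 4.13
tool_pos: [0.4499, -0.0355, 0.107]
orientation: [0.962, 2.99, 0.0]
force: [-0.6, 1.4, 3.5]
opening: 0.0004
t: 4.3
tool_pos: [0.4498, -0.0354, 0.1047]
orientation: [0.962, 2.99, 0.0]
force: [-0.3, 1.0, 4.0]
opening: 0.0004
t: 4.47
tool_pos: [0.4498, -0.0354, 0.1026]
orientation: [0.962, 2.99, 0.0]
force: [-0.7, 1.2, 5.2]
opening: 0.0006
```

```bash
python3 -m creep '[[0,0,0.001,0,255],[0,0,0,0,255]]'; python3 -m creep '[[0,0,0.001,0,255],[0,0,0,0,255]]'
python3 - <<'E'
from h import *
loc()
for n,(r0,r1,c0,c1) in {"side":(180,270,220,400)}.items():
    im=read_camera(n)[r0:r1,c0:c1]
    cv2.imwrite(f"pics/{n}2.png",cv2.resize(im,None,fx=4,fy=4,interpolation=cv2.INTER_CUBIC)[:,:,::-1])
E
```

```text
t: 4.63
tool_pos: [0.4498, -0.0354, 0.1018]
orientation: [0.962, 2.99, 0.0]
force: [-0.8, 1.1, 4.5]
opening: 0.0005
t: 4.8
tool_pos: [0.4498, -0.0354, 0.1008]
orientation: [0.962, 2.99, 0.0]
force: [-0.9, 1.2, 5.6]
opening: 0.0002
t 4.8 TCP in collector mm x,y,z [-81.2   0.4  99.6] tip above deck -6.4 yaw err deg 0.02 F [-0.9  1.2  5.6] op 0.0002
```

View pics/side2.png

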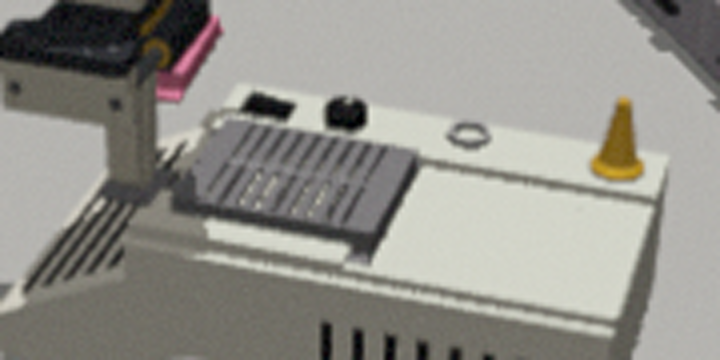

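The cover has sprung loose: a gap shows behind the tab around crop pixel (185,180), and the tab is pressed about 7.5 mm. Now I'll raise the tool and approach the face.

```bash
python3 -m creep '[[0,0,-0.01,0,255],[0,0,-0.0055,0,255],[0,0,0,0,255],[-0.01,0,0,0,255],[-0.01,0,0,0,255],[0,0,0,0,255]]'; python3 -m creep '[[-0.004,0,0,0,255],[0,0,0,0,255]]'; python3 -m creep '[[-0.004,0,0,0,255],[-0.004,0,0,0,255],[0,0,0,0,255]]'
python3 - <<'E'
from h import *
loc()
for n,(r0,r1,c0,c1) in {"side":(180,270,220,400)}.items():
    im=read_camera(n)[r0:r1,c0:c1]
    cv2.imwrite(f"pics/{n}3.png",cv2.resize(im,None,fx=4,fy=4,interpolation=cv2.INTER_CUBIC)[:,:,::-1])
E
```

```text
t: 5.35
tool_pos: [0.4665, -0.0478, 0.1162]
orientation: [0.963, 2.99, -0.0]
force: [0.1, -0.5, 0.1]
opening: 0.0004
t: 5.52
tool_pos: [0.469, -0.0496, 0.1159]
orientation: [-0.963, -2.99, 0.0]
force: [0.4, -0.2, -0.2]
opening: 0.0004
t: 5.77
tool_pos: [0.4759, -0.0544, 0.1162]
orientation: [0.963, 2.99, -0.0]
force: [0.4, 0.8, 0.1]
opening: 0.0003
t 5.7667 TCP in collector mm x,y,z [-48.9   0.2 115. ] tip above deck 9.0 yaw err deg 0.01 F [0.4 0.8 0.1] op 0.0003
```

View pics/side3.png

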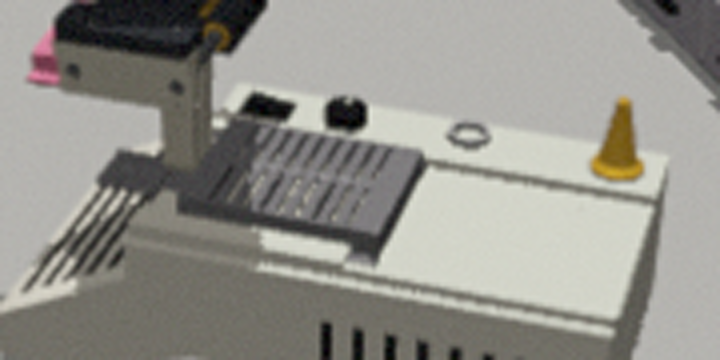

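```bash
python3 -m creep '[[-0.004,0,0,0,255],[-0.004,0,0,0,255],[-0.005,0,0,0,255],[-0.005,0,0,0,255],[-0.005,0,0,0,255],[-0.005,0,0,0,255],[0,0,0,0,255]]'
python3 -m creep '[[-0.005,0,0,0,255],[-0.005,0,0,0,255],[-0.005,0,0,0,255],[-0.005,0,0,0,255],[-0.005,0,0,0,255],[-0.005,0,0,0,255],[0,0,0,0,255]]'
python3 - <<'E'
from h import *
loc()
for n,(r0,r1,c0,c1) in {"side":(180,270,220,400)}.items():
    im=read_camera(n)[r0:r1,c0:c1]
    cv2.imwrite(f"pics/{n}4.png",cv2.resize(im,None,fx=4,fy=4,interpolation=cv2.INTER_CUBIC)[:,:,::-1])
E
```

```text
t: 6.4
tool_pos: [0.4992, -0.0711, 0.1163]
orientation: [0.963, 2.99, -0.0]
force: [-0.0, -0.2, 0.1]
opening: 0.0004
t: 6.98
tool_pos: [0.5235, -0.0886, 0.1163]
orientation: [0.963, 2.99, -0.0]
force: [-0.1, 0.4, 0.0]
opening: 0.0004
t 6.9833 TCP in collector mm x,y,z [  9.7   0.2 115.1] tip above deck 9.1 yaw err deg 0.0 F [-0.1  0.4  0. ] op 0.0004
```

View pics/side4.png

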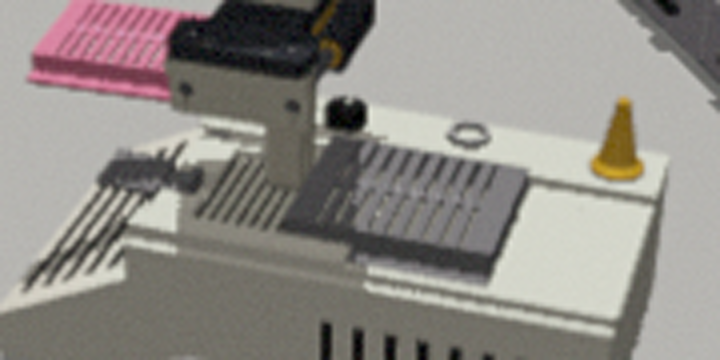

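The cover is sliding straight, its near edge at about (320,190) in the crop. I'll keep pushing.

```bash
python3 -m creep '[[-0.005,0,0,0,255],[-0.005,0,0,0,255],[-0.005,0,0,0,255],[-0.005,0,0,0,255],[-0.005,0,0,0,255],[-0.005,0,0,0,255],[-0.005,0,0,0,255],[-0.005,0,0,0,255],[0,0,0,0,255]]'
python3 - <<'E'
from h import *
loc()
for n,(r0,r1,c0,c1) in {"side":(180,270,220,400),"top":(100,270,200,380)}.items():
    im=read_camera(n)[r0:r1,c0:c1]
    cv2.imwrite(f"pics/{n}5.png",cv2.resize(im,None,fx=3.5,fy=3.5,interpolation=cv2.INTER_CUBIC)[:,:,::-1])
E
```

```text
t: 7.78
tool_pos: [0.556, -0.1119, 0.1163]
orientation: [0.963, 2.99, -0.0]
force: [0.2, -0.9, -0.9]
opening: 0.0004
t 7.7833 TCP in collector mm x,y,z [ 49.7   0.2 115.1] tip above deck 9.1 yaw err deg 0.01 F [ 0.2 -0.9 -0.9] op 0.0004
```

View pics/side5.png

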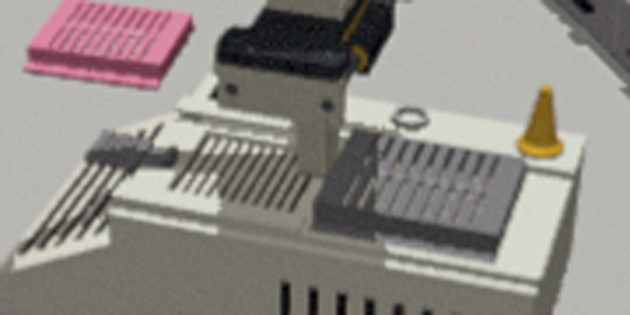

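View pics/top5.png

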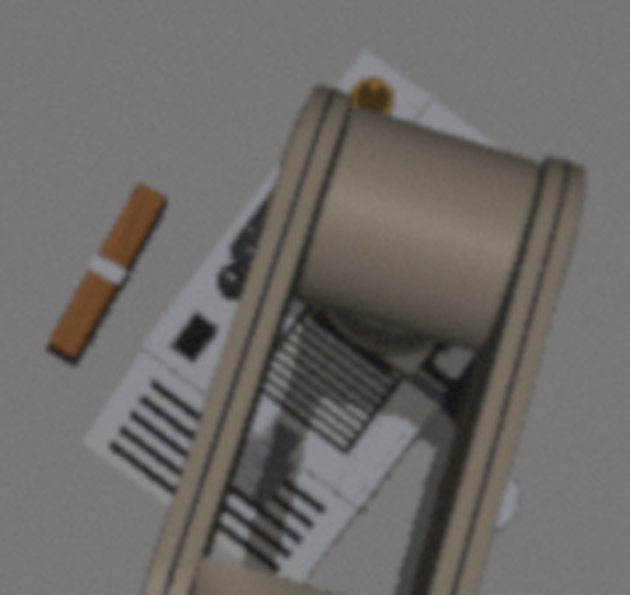

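```bash
python3 -m creep '[[-0.004,0,0,0,255],[-0.003,0,0,0,255],[0,0,0,0,255],[0.005,0,0,0,255],[0.01,0,0,0,255],[0.01,0,-0.02,0,255],[0,0,-0.04,0,255],[0,0,-0.04,0,255],[0,0.035,-0.02,0,255],[0,0.04,0,0,255],[0,0.04,0,0,255],[0,0.04,0,0,255]]'
python3 -m creep '[[0.02,0.036,0,0,255],[0.02,0.036,0,0,255],[0.02,0.036,0,0,255],[0.02,0.036,0,0,255],[0.02,0.036,0,0,255],[0.02,0.036,0,0,255],[0.02,0.036,0,0,255],[0,0,0,0,255]]'
python3 - <<'E'
from h import *
loc()
im={}
for n,(r0,r1,c0,c1) in {"side":(180,270,220,400),"top":(100,270,200,380)}.items():
    im[n]=read_camera(n);a=im[n][r0:r1,c0:c1]
    cv2.imwrite(f"pics/{n}6.png",cv2.resize(a,None,fx=3.5,fy=3.5,interpolation=cv2.INTER_CUBIC)[:,:,::-1])
    b=im[n].copy()
    for xs,cl in ((118,(255,0,0)),):
        for z in (.095,):
            pts=[F+u*(xs+a)*1e-3+w*bb*1e-3+[0,0,z] for a,bb in((-55,-56),(55,-56),(55,56),(-55,56))]
            b=cv2.resize(a,None,fx=3.5,fy=3.5,interpolation=cv2.INTER_CUBIC)
            q=((proj(n,pts)-[c0,r0]+.5)*3.5).astype(np.int32);cv2.polylines(b,[q],True,cl,1)
    cv2.imwrite(f"pics/{n}6o.png",b[:,:,::-1])
for q in("cover","cover_end","filter"):
    d={n:tip_of(n,q) for n in P}
    for n in P: print(q,n,[(np.round(x["pixel"],1).tolist(),round(x["confidence"],2)) for x in d[n][:5]])
for n in P: print("pred cover118",proj(n,F+u*.118+[0,0,.095]),"end",proj(n,F+u*.063+[0,0,.108]))
E
```

```text
t: 8.88
tool_pos: [0.6319, 0.0266, 0.2375]
orientation: [0.963, 2.988, 0.001]
force: [-0.1, 0.2, -1.2]
opening: 0.0003
t: 9.55
tool_pos: [0.6621, 0.3195, 0.2342]
orientation: [-0.952, -2.991, -0.002]
force: [0.7, 0.1, -0.0]
opening: 0.0003
t 9.55 TCP in collector mm x,y,z [-115.9  412.4  233. ] tip above deck 127.0 yaw err deg 0.39 F [ 0.7  0.1 -0. ] op 0.0003
cover side [([344.3, 238.8], 0.93), ([193.1, 321.1], 0.92), ([364.0, 372.0], 0.86), ([249.8, 194.2], 0.64)]
cover top [([155.2, 202.5], 0.97), ([325.3, 169.8], 0.92), ([343.9, 298.7], 0.88), ([425.0, 204.4], 0.68)]
cover_end side [([320.0, 230.5], 0.84), ([342.8, 346.4], 0.71), ([269.5, 191.8], 0.7), ([194.1, 336.3], 0.67)]
cover_end top [([166.0, 189.3], 0.91), ([309.1, 181.6], 0.69), ([368.2, 306.8], 0.69), ([408.0, 204.2], 0.56), ([324.0, 172.8], 0.54)]
filter side [([267.5, 299.3], 0.49)]
filter top [([296.8, 205.2], 0.85)]
pred cover118 [[341.74267978 238.53684297]] end [[316.67083192 228.73599862]]
pred cover118 [[323.34157376 167.45381967]] end [[310.05630034 185.16350195]]
```

View pics/side6o.png

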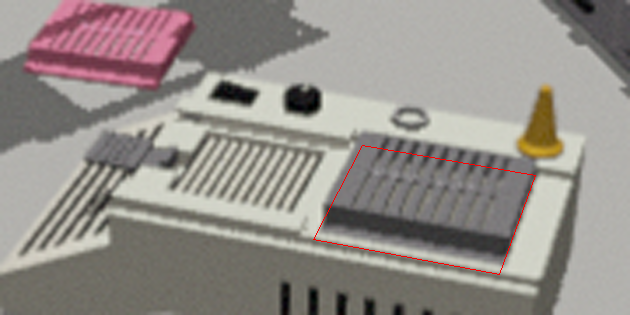

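View pics/top6o.png

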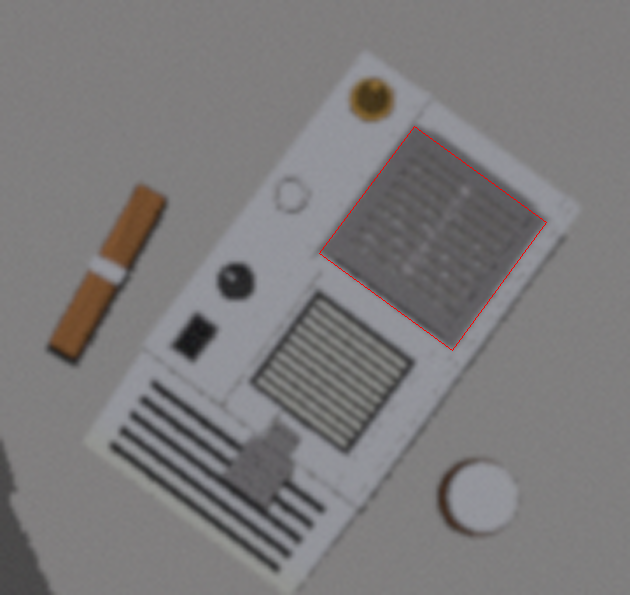

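The filter is fully uncovered (top crop around 333,372). The cover lies straight at x ≈ 118–120, clear of the back edge, and the ring, cone and other things haven't moved. I'm handing in.

```bash
python3 -c "
from plant import *
print(close_job())"
```

```text
the job is handed in; nothing more can be done
None
```

The filter is open and the job is handed in. I used only the closed fingertips.

- **Tab:** I pressed it down about 7.5 mm with about 5–6 N, and a picture showed the cover had sprung loose.
- **Cover:** I pushed its end face back along the ribs to about x = 118–120 mm, inside the 100–140 mm window. I then pulled the fingers clear, at about 9.6 s of the 42 s.

**Last checks:** Both final views showed the filter fully uncovered and the cover lying flat between the ribs, short of the back edge. The tab was up again. The ring, ring cone, jar and ring clamp looked unmoved. I did not look at the wax block or flux bottle again, but the arm stayed well clear of both.

**Disagreements:** The detected cover points were 2–4 pixels (a few mm) off my prediction for x = 118 mm, well within the margin. The side view's only "filter" detection at the end was false: low confidence, and it fell on the jar. The top view found the filter correctly.

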